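# Feed a board carrier along the fence into the test bay

## Task

Take the wooden push stick by its handle, put its round head in the slot of the black board carrier and bring the carrier's side flat against the fence of the test jig, short of the spring leaf. Feed it along the fence with the stick, keeping it gently but steadily pressed to the fence all the way past the leaf and under the clear guard, until it is pressed home on the end stop and stays there. Then draw the stick out and stand it back upright on the bench, off the jig; the gripper must not touch the carrier, nothing is to be forced (some 12 N is plenty), lifted or tipped on the way, and everything else on the bench stays where it is.

Things in the scene. Friction and masses are not known exactly. Their poses are not given: they have to be found in the camera images.
- jig: Test jig, fixed to the bench: aluminium plate 375 x 135 mm, 12 mm thick, carrying a set of two steel rails and a clear guard. Origin: under the nominal line of the fence face, at bench height; +x is the feed direction, +y points from the fence across the plate, z up. The plate spans x -170..205, y -35..100 mm; its top is at z 12.
- clamps: Three small clamps fixed to the plate behind the fence; same origin and axes as the jig. They hold the rail set: a steel fence (14 mm wide, along the whole plate, face nominally at y 0, top at z 30 mm). The set is clamped firmly, but up to 8 mm to either side of nominal (y -8..8), which no reading tells: find the fence by feel or by eye.
- guard (a point): Middle of the clear guard's top edge that faces the infeed: (125, 30, 56) mm in the jig's frame. It covers x 125..205, y -27..87; underside z 52. Carrier and the stick's bar and head pass under it. The rail set also has a keeper rail opposite the fence, x 70..205, 62.5 mm from the fence face, top at z 30: the bay is 2.5 mm wider than the carrier, which jams on the keeper's end if off the fence.
- leaf (a joint): Bent spring leaf in the fence face, x 16..44 mm in the jig's frame, crest at x 30. Value in m: 0 free, its crest 5 mm proud of the fence; 0.005 pressed flush. It pushes the carrier off the fence with 1.5 N at first touch, 3 N when flush; 6 to 8 N of side push through the slot holds the carrier flat past it.
- stop: End stop in the bay: dark steel block 12 x 58 x 26 mm standing on the jig plate, fixed. Origin: centre (across) of the lower edge of the face that the carrier meets; axes parallel to the jig's. Its place along the jig differs from time to time (x 170..192 mm in the jig's frame).
- carrier: Loose black plastic board carrier, 80 (x) x 60 (y) x 30 mm high, about 0.4 kg, standing on the jig plate, a small green board on the top of its front. Origin: centre of its underside; +x is its front, which goes into the bay first; its -y side goes against the fence. A straight slot 22 mm wide, open at the top, bottom and rear, runs from the rear (x -40) forward to x +14 mm, centred on y 0.
- carrier_front (a point): Front corner of the carrier on the fence side, at (40, -30, 15) mm in the carrier's frame.
- carrier_rear (a point): Rear corner of the carrier on the fence side, at (-40, -30, 15) mm in the carrier's frame.
- stick: Loose wooden push stick, about 90 g, standing on the bench. Origin: centre of the underside of its handle; +x points to the head, z up. Handle: upright block 40 (x) x 24 (y) x 56 mm high, gripped across its y faces, high up so that the fingers stay above the fence. A bar 10 mm wide and 14 mm high runs forward from it, along the bottom, to the round head.
- stick_head (a point): Centre of the stick's head: upright disc 18 mm in diameter, 14 mm high, 75 mm ahead of the stick's origin and 7 mm above its underside. In the slot it has 2 mm play to either side; bottomed in the slot its centre is 5 mm ahead of the carrier's origin (about at the carrier's centre of mass), so a side push there shifts the carrier without turning it.
- meter: Yellow multimeter, 150 x 80 x 36 mm, bystander. Origin: centre of the underside.
- tape: Roll of black tape, 68 mm across, 19 mm high, bystander. Origin: centre of the underside.
- mouse: Blue computer mouse, 100 x 58 x 30 mm, bystander. Origin: centre of the underside.
- driver: Screwdriver, bystander, lying on the bench.

How it is judged (in metres and radians):
On the way, in this order (a step that is already met when the one before it is completed fails the run):
1. the stick is lifted off the bench (height (world z) of stick above 0.012 m), for 0.1 s.
2. the stick presses the carrier's side flat against the fence (over 1 N, within 2 degrees), its front short of the spring leaf (contact force between carrier and clamps above 1 N and angle between the x axis of carrier and the x axis of jig, either way round below 0.035 rad and x of carrier_front in the frame of jig below 0.016 m and contact force between stick and carrier above 0.5 N), for 0.1 s.
3. the stick presses the carrier on the end stop with over 2 N, straight in the bay (contact force between carrier and stop above 2 N and contact force between stick and carrier above 1 N and angle between the x axis of carrier and the x axis of jig, either way round below 0.035 rad), for 0.2 s.
At the end, for the whole second after the job is handed in: The carrier stands in the bay with its front within 2.5 mm of the end stop and straight (within 2 degrees) between fence and keeper; the stick stands upright on the bench (not on the jig); both are at rest (x of carrier_front in the frame of stop above -0.0025 m and angle between the x axis of carrier and the x axis of jig, either way round below 0.035 rad and y of carrier_front in the frame of jig below 0.012 m and height (world z) of carrier below 0.016 m and height (world z) of stick below 0.006 m and angle between stick's own z axis and vertical below 0.1 rad and linear speed of each of carrier, stick below 0.01 m/s and contact force between stick and jig below 0.05 N); the robot touches nothing.
It fails at once if the gripper or arm touches the carrier (contact force between any of the fingers, the arm and carrier above 0.3 N).
It fails at once if the carrier is forced: over 15 N against the rails (fence, keeper and leaf together) or over 20 N against the end stop (contact force between carrier and clamps above 15 N or contact force between carrier and stop above 20 N).
It fails at once if the carrier leaves the fence: while it covers the spring leaf, the leaf stands more than 2.5 mm proud, or past the start of the leaf the carrier is turned more than 3.4 degrees off the fence ((x of carrier_front in the frame of jig above 0.048 m and x of carrier_rear in the frame of jig below 0.012 m and value of joint leaf below 0.0025 m) or (x of carrier_front in the frame of jig above 0.016 m and angle between the x axis of carrier and the x axis of jig, either way round above 0.06 rad)).
It fails at once if the carrier is lifted or tipped (height (world z) of carrier above 0.02 m or angle between carrier's own z axis and vertical above 0.12 rad).
It fails at once if a bystander (meter, tape, mouse, screwdriver) is moved more than 20 mm (distance of any of meter, tape, mouse, driver from where it was at the start of the episode above 0.02 m).
It also fails if it takes over 72 s, if anything falls off the work surface, if the arm or the gripper's body presses on something with over 40 N, if the wrist force passes 120 N, or if a joint passes its speed limit or range.

## Robot

A 6-joint arm with a two-finger parallel gripper is mounted at the origin on the work surface. World frame = base frame: x ahead of the robot, y to its left, z up, the work surface at z = 0. Lengths are in mm, angles in rad, forces in N, time in s.
With the tool pointing down it reaches from about 275 to 725 mm from the base axis. Payload 15.9 kg.
Tool frame: the origin (TCP) lies midway between the tips of the shut fingers; the grasp point (between the pads) lies 19 mm behind it; z points along the fingers, y is the direction in which the jaws open and shut (so a half turn about z gives the same grasp; the last joint's range is limited). The gripper opens to 85 mm and grips with 20 to 120 N. Pads are 22 mm wide; open, the fingers measure 114 mm over their backs; the gripper's body (76 mm by 85 mm) begins 54 mm behind the grasp point. The pads swing forward as they close: fully open they stand 13 mm farther back than shut.
Start: joints at [1.242, 0.213, -0.034, 1.323, 0, 1.571], TCP at [161.447, 473.202, 192.206] pointing down, gripper open.
Joint ranges: [-2.98, 2.98], [-0.74, 1.72], [-1.14, 1.35], [-2.1, 2.04], [-1.57, 1.44], [-3.14, 3.14]. Speed limits (rad/s): [1.89, 1.89, 2.39, 2.57, 3.14, 3.14].

## Interface

Orientations are given as a unit quaternion [w, x, y, z].
In Python, from station import robot gives the robot as it stands.
- The arm moves only by the shell command python3 -m pendant 'ROWS'. ROWS is JSON, a list of rows, each an object with "xyz": the shift along the world's x, y, z as a fraction of full scale, a list of three; "rot": the turn, a rotation vector about the world's x, y, z as a fraction of full scale, a list of three; "fingers": the opening, from 0 (shut) to 1 (fully open). In form: [{"xyz": [x, y, z], "rot": [wx, wy, wz], "fingers": fingers}, ...]. A call has exactly 10 rows; each row is the pose to reach, as a shift and turn from the pose commanded when the call began, turning the shorter way round; what a row does not reach only later rows make up. Full scale, the value 1, is 500 mm for a shift and 180 degrees for a turn. A row lasts 1/8 s, in which the tool goes at most 62.5 mm and 10.7 degrees, less where a joint would pass 70% of its speed; a pose out of reach is approached as far as the arm can. A call with a number of a shift or a turn outside -1 to 1 is refused whole. A call with a gripper value outside its range is refused whole. The fingers move at their own pace and stop on an object; the grip force is fixed at half the most. Time passes only in rows, so rows that repeat a pose let the fingers close, or fill a call up. It gives the time, the measured TCP pose, the force and the opening at its end, in the units of the state.
- robot.get_state(): the state, without advancing time (a new reading comes with each control period).
- robot.read_camera(name): name is "scene" or "top"; returns a dict with "pixels" (384x512x3 uint8, red, green, blue), "camera_matrix" (3x3 intrinsics, pixels), "world_to_cam" (4x4, takes a point from world to camera coordinates). Camera axes: x right, y up, looking along -z (the intrinsics and any distortion apply to the point x, -y, -z); pixel columns grow to the right and rows downward; lengths in mm; the calibration is good to about 2 mm. A picture is of the moment at which its call begins. There is no depth.
- robot.job_done(): hands the job in, once; it reports no verdict.
The state is a dict: "time": time; "joint_pos": joint angles; "dq": joint speeds; "joint_efforts": joint torques, N m; "ee_pos": TCP position; "eef_rot": TCP orientation; "force": force on the tool from outside, world axes, zero at the start; "wrist_torque": the same for the moment, N m; "gripper_width": opening from 0.0 (shut) to 1.0 (fully open).
Only numpy, scipy, OpenCV 4.12 (cv2) and the standard library are available. Lean on these libraries where they do the work, as an engineer would, in place of code of your own. Each camera call takes 0.05 s, during which the arm holds its last target. There are 200 camera calls.

## Working session

There is one attempt and no reset: what is moved stays moved. The work goes in short steps, Python scripts to look and compute and a shell command to move; the robot and the scene stay as the last step left them, time stands still between calls to the robot, and variables do not carry over. Pictures are saved under pics/ and viewed, about 8 in all and at most 12, crops included, and the job is handed in when it is done.

```bash
mkdir -p pics; ls
cat > h.py <<'E'
from station import robot
import numpy as np, cv2
def snap(n,f):
    c=robot.read_camera(n); cv2.imwrite(f,c["pixels"][:,:,::-1]); np.savez('/tmp/'+n,K=c["camera_matrix"],T=c["world_to_cam"],P=c["pixels"]); return c
def load(n):
    return dict(np.load('/tmp/'+n+'.npz'))
def proj(c,p):
    p=np.atleast_2d(p).astype(float); q=(c['T']@np.c_[p,np.ones(len(p))].T)[:3]
    u=c['K']@np.array([q[0],-q[1],-q[2]]); return (u[:2]/u[2]).T
def ray(c,uv,z):
    d=np.linalg.inv(c['K'])@np.array([uv[0],uv[1],1.]); d=np.array([d[0],-d[1],-d[2]])
    R=c['T'][:3,:3]; t=c['T'][:3,3]; o=-R.T@t; d=R.T@d
    return o+d*(z-o[2])/d[2]
E
python3 - <<'E'
from h import *
a=snap('scene','pics/s1.png');b=snap('top','pics/t1.png')
for n,f in(('scene','s1'),('top','t1')):
    c=load(n); print(c['K'],c['T'].round(2)); cv2.imwrite(f'pics/{f}b.png',cv2.resize(c['P'][:,:,::-1],(800,600),interpolation=cv2.INTER_CUBIC))
print(robot.get_state())
E
```

```text
pics
[[447.22630456   0.         256.89292054]
 [  0.         447.22630456 192.53453782]
 [  0.           0.           1.        ]] [[ 8.90000e-01  4.60000e-01  1.00000e-02 -4.47580e+02]
 [-3.80000e-01  7.10000e-01  5.90000e-01  1.79860e+02]
 [ 2.70000e-01 -5.30000e-01  8.00000e-01 -1.28861e+03]
 [ 0.00000e+00  0.00000e+00  0.00000e+00  1.00000e+00]]
[[423.32893696   0.         257.33964813]
 [  0.         423.32893696 191.68688628]
 [  0.           0.           1.        ]] [[-2.0000e-02 -1.0000e+00 -3.0000e-02  1.0420e+01]
 [ 9.8000e-01 -3.0000e-02  2.0000e-01 -5.0823e+02]
 [-2.0000e-01 -3.0000e-02  9.8000e-01 -1.0355e+03]
 [ 0.0000e+00  0.0000e+00  0.0000e+00  1.0000e+00]]
{'time': 0.1, 'joint_pos': array([ 1.24197881e+00,  2.13290464e-01, -3.49797271e-02,  1.32347216e+00,
       -1.05514899e-05,  1.57077670e+00]), 'dq': array([ 0.00041706, -0.00013321,  0.00204872, -0.0014952 , -0.00108596,
        0.000424  ]), 'joint_efforts': array([ 1.96285202e-05, -6.87255120e+01,  4.87805414e+01,  1.22462522e-02,
        5.94153062e-05,  1.04496311e-05]), 'ee_pos': array([161.36023155, 472.90239947, 191.78048657]), 'eef_rot': array([-7.22171115e-05,  1.63659390e-01,  9.86516792e-01, -4.67494435e-04]), 'force': array([-0.50598878,  0.68076811,  0.80901281]), 'wrist_torque': array([ 0.01449684, -0.01258898,  0.04554325]), 'gripper_width': 0.9989354779570357}
```

View pics/t1b.png

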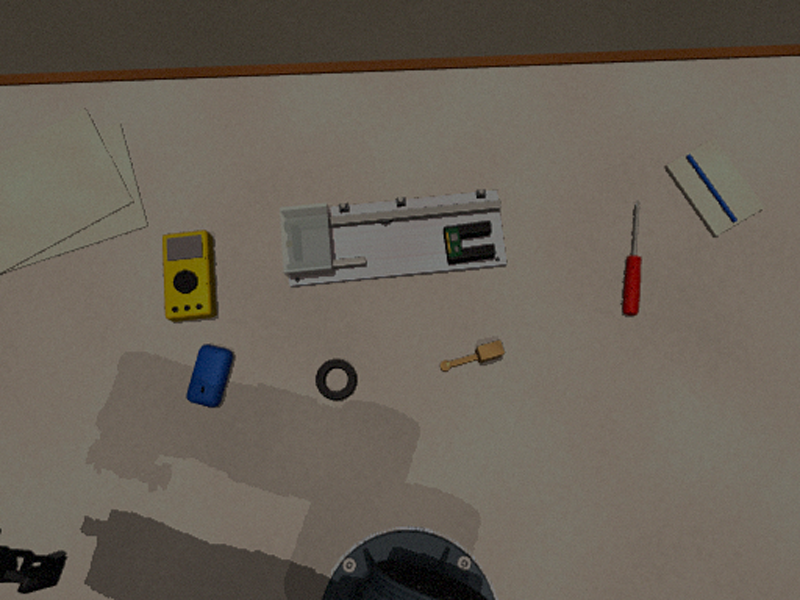

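View pics/s1b.png

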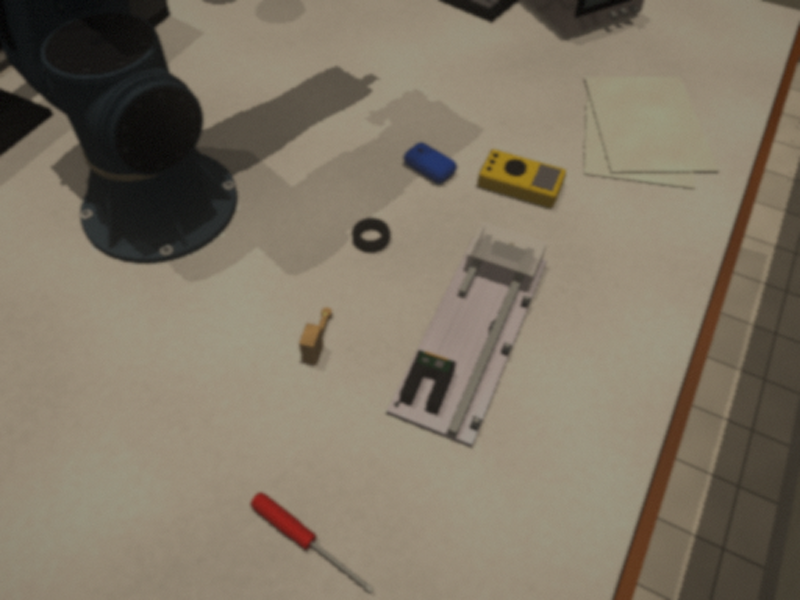

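The top view shows the jig (285–507, 190–287), with the fence at the top, the feed running to the left and the carrier at the right end. The stick is at about (475, 355). Next I'll enlarge both views.

Run:
```python
from h import *
c=load('top');P=c['P'][118:242,172:332,::-1];cv2.imwrite('pics/t2.png',cv2.resize(cv2.convertScaleAbs(P,alpha=1.5),None,fx=4.8,fy=4.8,interpolation=cv2.INTER_CUBIC))
c=load('scene');P=c['P'][142:292,185:357,::-1];cv2.imwrite('pics/s2.png',cv2.resize(P,None,fx=4,fy=4,interpolation=cv2.INTER_CUBIC))
```

```text
(no output)
```

View pics/t2.png

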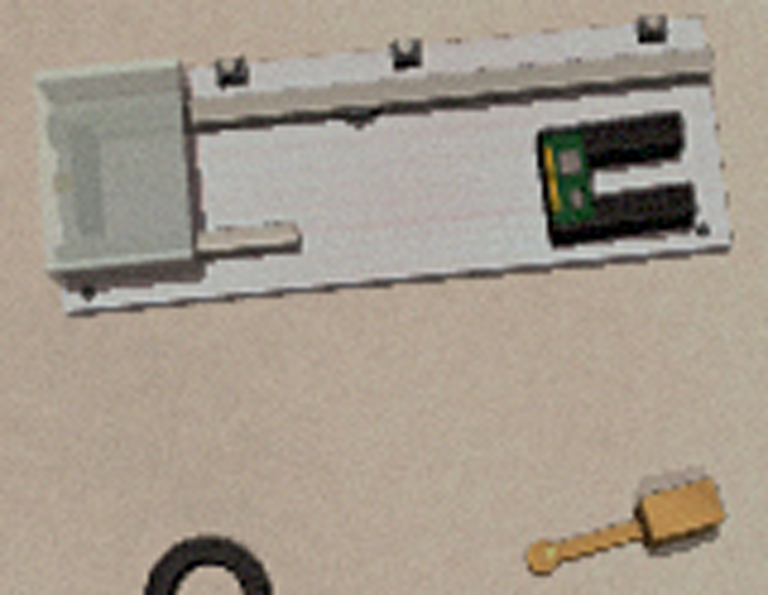

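View pics/s2.png

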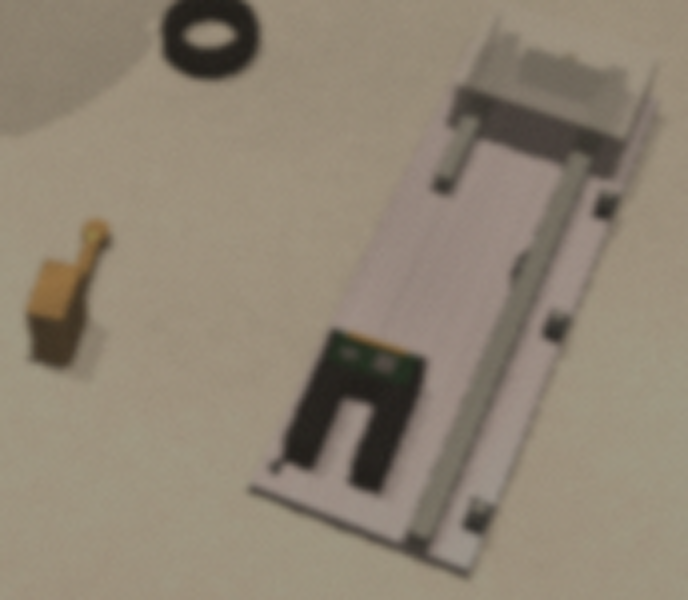

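The top crop shows these pixels:
- Plate corners (704,15), (731,242) and (68,308).
- Fence top edge (710,73) to (200,123).
- Carrier top corners (541,130) and (683,113).
- Stick head (541,556), handle near (680,510).

I'll fit poses to both views.

```bash
cat > fit.py <<'E'
from h import *
from scipy.optimize import least_squares
T=load('top');S=load('scene')
t=lambda u,v:(T,np.array([u,v])/4.8+[172-.4,118-.4]); s=lambda u,v:(S,np.array([u,v])/4+[185-.4,142-.4])
def W(p,L):
    L=np.atleast_2d(np.array(L,float)); c,n=np.cos(p[2]),np.sin(p[2]); return np.c_[p[0]+c*L[:,0]-n*L[:,1],p[1]+n*L[:,0]+c*L[:,1],L[:,2]]
def fit(obs,p0,name):
    f=lambda p:np.concatenate([(proj(o[0],W(p,L))[0]-o[1]) for L,o in obs])
    r=least_squares(f,p0,loss='soft_l1'); print(name,r.x.round(3)); print((r.fun if 0 else f(r.x)).reshape(-1,2).round(1).tolist()); return r.x
j=fit([((-170,-35,12),t(704,16)),((-170,100,12),t(731,240)),((205,100,12),t(67,306)),((-170,100,12),s(250,486)),((-170,-35,12),s(470,570)),((125,87,56),t(196,258)),((125,-27,56),t(180,62))],[600,0,1.5],'jig')
c=fit([((40,-30,42),t(540,131)),((-40,-30,42),t(682,113)),((40,30,12),t(553,245)),((-40,30,12),t(695,228)),((40,30,42),s(333,331)),((40,-30,42),s(424,358))],[550,-100,1.5],'car')
k=fit([((75,0,14),t(541,555)),((20,12,56),t(637,488)),((-20,12,56),t(713,479)),((-20,12,56),t(713,479)),((75,0,14),s(96,233))],[400,-100,1.7],'stick')
k=fit([((75,0,14),t(541,555)),((75,0,14),s(96,233)),((20,12,56),s(45,259)),((20,-12,56),s(84,268)),((-20,-12,56),s(70,319)),((-20,12,56),s(28,308))],[400,-100,1.7],'stick2')
def inv(p,w): d=np.array(w[:2])-p[:2]; a,b=np.cos(p[2]),np.sin(p[2]); return np.round([a*d[0]+b*d[1],-b*d[0]+a*d[1]],1)
for cam,u in((T,t(706,72)),(T,t(202,123)),(S,s(406,540)),(S,s(572,155))): print('fence',inv(j,ray(cam,u[1],30)))
print('car in jig',inv(j,c),c[2]-j[2]); print('leaf',inv(j,ray(T,t(362,125)[1],25)))
print('head',W(k,(75,0,7)))
E
python3 fit.py
```

```text
jig [661.558  -7.02    1.648]
[[-0.2, -0.5], [0.8, 0.4], [-0.1, 1.5], [-0.2, -0.5], [0.1, 0.2], [-0.0, -0.3], [-0.1, -1.2]]
car [ 609.155 -120.094    1.671]
[[0.0, -0.5], [0.5, -0.7], [0.1, 0.4], [0.1, 0.1], [-0.7, -1.5], [0.6, -0.0]]
stick [ 438.987 -136.495    2.051]
[[-0.0, -0.3], [2.0, 5.4], [-0.0, -0.4], [-0.0, -0.4], [0.4, -1.7]]
stick2 [ 425.143 -144.033    1.854]
[[0.8, -0.3], [-0.1, -1.1], [0.4, -0.4], [0.4, -0.9], [-0.6, 0.2], [-0.1, 1.2]]
fence [-164.3    5.7]
fence [118.4   3.8]
fence [-175.5    2.6]
fence [119.6   1.3]
car in jig [-108.7   60.9] 0.0234154735991976
leaf [29.6 13.4]
head [[404.18027847 -72.02225448   7.        ]]
```

```bash
cat >> fit.py <<'E'
print('----')
k=fit([((75,0,14),t(541,555)),((20,-12,56),t(637,490)),((-20,-12,56),t(713,479)),((-20,12,56),t(723,520)),((75,0,14),s(96,233)),((20,12,56),s(45,259)),((20,-12,56),s(84,268)),((-20,-12,56),s(70,319)),((-20,12,56),s(28,308))],[400,-100,1.7],'stick3')
print(W(k,(75,0,7)), np.degrees(k[2]))
E
python3 fit.py | sed -n '/----/,$p'
```

```text
----
stick3 [ 423.747 -143.33     1.831]
[[0.3, -0.4], [0.4, 0.7], [-0.2, -1.5], [0.7, -1.0], [0.2, -1.4], [0.3, -0.9], [0.2, -1.2], [-1.2, -0.2], [-0.6, 0.6]]
[[404.481814   -70.84627129   7.        ]] 104.88463864978736
```

```bash
python3 -m pendant '[{"xyz":[0.07,-0.1,0],"rot":[0,0,-0.05],"fingers":1},{"xyz":[0.13,-0.2,0],"rot":[0,0,-0.1],"fingers":1},{"xyz":[0.2,-0.3,0],"rot":[0,0,-0.15],"fingers":1},{"xyz":[0.26,-0.4,0],"rot":[0,0,-0.2],"fingers":1},{"xyz":[0.32,-0.5,0],"rot":[0,0,-0.25],"fingers":1},{"xyz":[0.38,-0.6,0],"rot":[0,0,-0.3],"fingers":1},{"xyz":[0.44,-0.7,0],"rot":[0,0,-0.313],"fingers":1},{"xyz":[0.5,-0.8,0],"rot":[0,0,-0.313],"fingers":1},{"xyz":[0.524,-0.9,0],"rot":[0,0,-0.313],"fingers":1},{"xyz":[0.524,-1,0],"rot":[0,0,-0.313],"fingers":1}]'
```

```text
time: 1.35
ee_pos: [423.7, -28.6, 191.8]
eef_rot: [-0.0, 0.61, 0.792, -0.0]
force: [0.6, 1.2, -0.2]
gripper_width: 0.999
```

```bash
python3 -m pendant '[{"xyz":[0,-0.1,-0.03],"rot":[0,0,0],"fingers":1},{"xyz":[0,-0.2,-0.08],"rot":[0,0,0],"fingers":1},{"xyz":[0,-0.233,-0.16],"rot":[0,0,0],"fingers":1},{"xyz":[0,-0.233,-0.24],"rot":[0,0,0],"fingers":1},{"xyz":[0,-0.233,-0.32],"rot":[0,0,0],"fingers":1},{"xyz":[0,-0.233,-0.34],"rot":[0,0,0],"fingers":1},{"xyz":[0,-0.233,-0.34],"rot":[0,0,0],"fingers":0},{"xyz":[0,-0.233,-0.34],"rot":[0,0,0],"fingers":0},{"xyz":[0,-0.233,-0.34],"rot":[0,0,0],"fingers":0},{"xyz":[0,-0.233,-0.34],"rot":[0,0,0],"fingers":0}]'
```

```text
time: 2.6
ee_pos: [423.9, -143.4, 22.8]
eef_rot: [0.001, 0.61, 0.792, 0.0]
force: [-0.9, 0.1, 0.7]
gripper_width: 0.144
```

```bash
python3 -m pendant '[{"xyz":[0,0,0],"rot":[0,0,0],"fingers":0},{"xyz":[0,0,0],"rot":[0,0,0],"fingers":0},{"xyz":[0,0,0.02],"rot":[0,0,0],"fingers":0},{"xyz":[0,0,0.06],"rot":[0,0,0],"fingers":0},{"xyz":[0,0,0.12],"rot":[0,0,-0.03],"fingers":0},{"xyz":[0,0,0.16],"rot":[0,0,-0.059],"fingers":0},{"xyz":[0,0,0.16],"rot":[0,0,-0.059],"fingers":0},{"xyz":[0,0,0.16],"rot":[0,0,-0.059],"fingers":0},{"xyz":[0,0,0.16],"rot":[0,0,-0.059],"fingers":0},{"xyz":[0,0,0.16],"rot":[0,0,-0.059],"fingers":0}]'
python3 - <<'E'
from h import *
print(robot.get_state())
a=snap('top','pics/x.png');b=snap('scene','pics/x2.png')
A=cv2.resize(cv2.convertScaleAbs(a['pixels'][118:258,222:332,::-1],alpha=1.4),(440,560),interpolation=cv2.INTER_CUBIC)
B=cv2.resize(b['pixels'][160:300,165:255,::-1],(360,560),interpolation=cv2.INTER_CUBIC)
cv2.imwrite('pics/l1.png',np.hstack([A,B]))
E
```

```text
time: 3.85
ee_pos: [423.1, -143.2, 101.7]
eef_rot: [-0.0, 0.681, 0.733, -0.0]
force: [0.5, 1.3, -0.1]
gripper_width: -0.001
{'time': 3.85, 'joint_pos': array([-3.26293381e-01,  1.44073909e-01, -3.50969644e-01,  1.07677081e+00,
        3.04037787e-05,  1.17070069e+00]), 'dq': array([-2.62473994e-05, -9.52225286e-04,  3.66118475e-03,  2.67548721e-03,
       -5.81772736e-04,  3.69498843e-03]), 'joint_efforts': array([ 1.28759413e-03, -5.98215508e+01,  4.62365913e+01,  1.59559213e-04,
        5.43473413e-05, -2.23474181e-02]), 'ee_pos': array([ 423.07616659, -143.15277006,  101.6910015 ]), 'eef_rot': array([-4.70549298e-04,  6.80538206e-01,  7.32712420e-01, -1.94714048e-04]), 'force': array([ 0.45623821,  1.34565431, -0.09353559]), 'wrist_torque': array([-0.02684749,  0.03909095,  0.01900002]), 'gripper_width': -0.0005356601397702129}
```

View pics/l1.png

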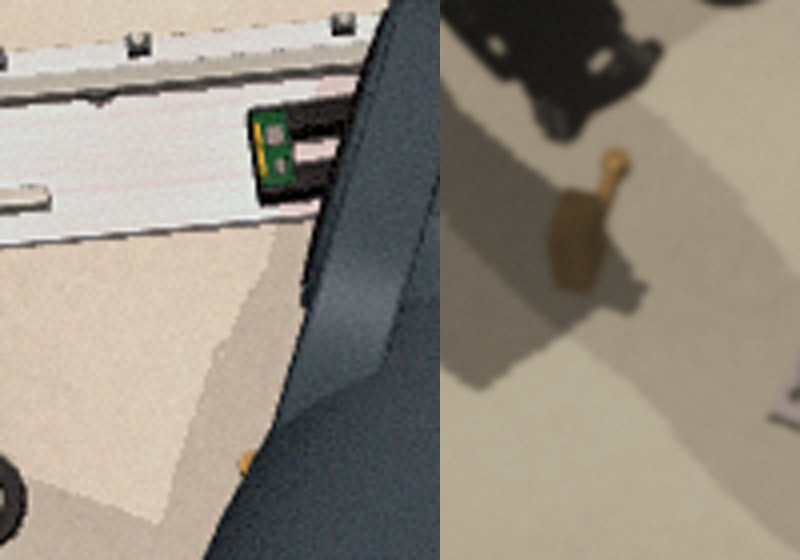

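Run:
```python
from h import *
S=load('scene');T=load('top')
import numpy as np
sc=lambda p:((proj(S,p)-[165,160])*4+[440,0]).round()
print(sc([[423.1,-143.2,101.7],[423.7,-143.3,56],[423.7,-143.3,0],[404.5,-70.8,14],[404.5,-70.8,0]]))
o=-T['T'][:3,:3].T@T['T'][:3,3];print(o, -S['T'][:3,:3].T@S['T'][:3,3])
```

```text
[[566. 168.]
 [574. 213.]
 [583. 264.]
 [615. 154.]
 [617. 167.]]
[ 295.15558002  -32.72117334 1114.66513476] [ 809.09217901 -604.51335408  934.41924125]
```

Run:
```python
from h import *
b=snap('scene','pics/x3.png')
cv2.imwrite('pics/g1.png',cv2.resize(cv2.convertScaleAbs(b['pixels'][100:240,120:300,::-1],alpha=1.6),None,fx=4,fy=4,interpolation=cv2.INTER_CUBIC))
```

```text
(no output)
```

View pics/g1.png

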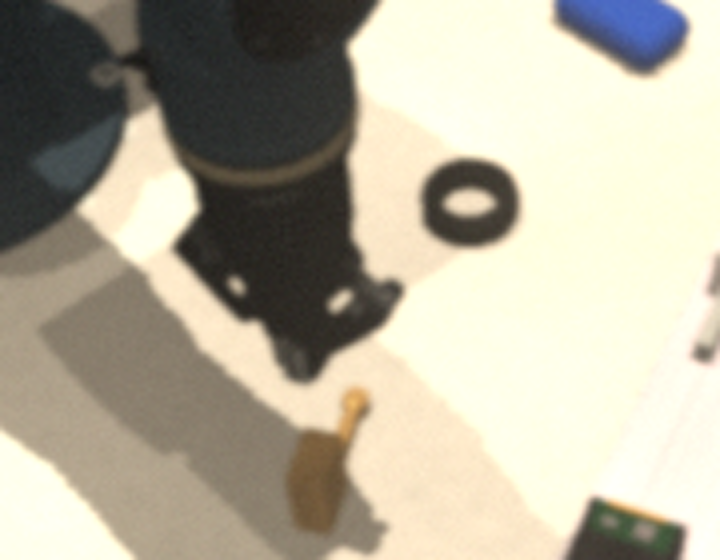

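Run:
```python
from h import *
S=load('scene');T=load('top')
print(proj(T,[[161.4,473,192],[161.4,473,300],[161.4,473,222]]))
for p in ([423.1,-143.2,101.7],[423.1,-143.2,132],[423.1,-143.2,155],[423.1,-143.2,175],[423.1,-123,101.7],[443,-143.2,101.7]): print(p,((proj(S,p)-[120,100])*4).round())
im=cv2.imread('pics/t1.png');g=im.max(2);c=(g<45).astype(np.uint8);c[:,80:]=0
print(np.argwhere(c).min(0),np.argwhere(c).max(0))
cv2.imwrite('pics/g2.png',cv2.resize(cv2.convertScaleAbs(im[310:384,0:100],alpha=2.5),None,fx=6,fy=6,interpolation=cv2.INTER_CUBIC))
```

```text
[[ 33.08334366 346.88308924]
 [  0.99997361 356.41659338]
 [ 24.96153198 349.29646805]]
[423.1, -143.2, 101.7] [[306. 408.]]
[423.1, -143.2, 132] [[300. 376.]]
[423.1, -143.2, 155] [[296. 351.]]
[423.1, -143.2, 175] [[292. 329.]]
[423.1, -123, 101.7] [[324. 382.]]
[443, -143.2, 101.7] [[335. 421.]]
[51  0] [379  79]
```

View pics/g2.png

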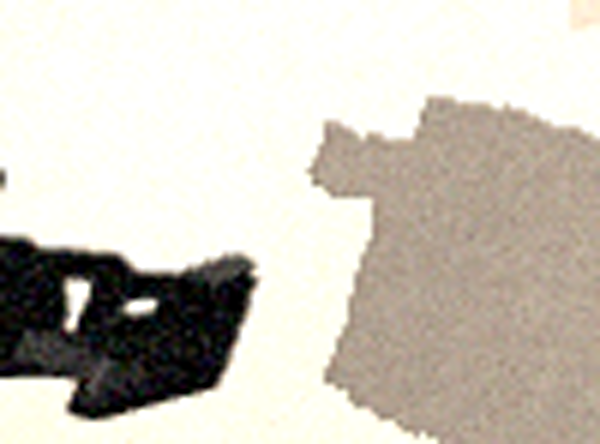

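The shut fingertips show at (300,376). That fits a tip about 30 mm above the reported TCP z, and it would explain the missed grasp. I'll retry lower, which is safe whichever z is right.

```bash
python3 -m pendant '[{"xyz":[0,0,0],"rot":[0,0,0.03],"fingers":1},{"xyz":[0,0,0],"rot":[0,0,0.059],"fingers":1},{"xyz":[0,0,0],"rot":[0,0,0.059],"fingers":1},{"xyz":[0,0,0],"rot":[0,0,0.059],"fingers":1},{"xyz":[0,0,-0.05],"rot":[0,0,0.059],"fingers":1},{"xyz":[0,0,-0.1],"rot":[0,0,0.059],"fingers":1},{"xyz":[0,0,-0.15],"rot":[0,0,0.059],"fingers":1},{"xyz":[0,0,-0.18],"rot":[0,0,0.059],"fingers":1},{"xyz":[0,0,-0.2],"rot":[0,0,0.059],"fingers":1},{"xyz":[0,0,-0.2],"rot":[0,0,0.059],"fingers":1}]'
python3 -m pendant '[{"xyz":[0,0,0],"rot":[0,0,0],"fingers":0},{"xyz":[0,0,0],"rot":[0,0,0],"fingers":0},{"xyz":[0,0,0],"rot":[0,0,0],"fingers":0},{"xyz":[0,0,0],"rot":[0,0,0],"fingers":0},{"xyz":[0,0,0],"rot":[0,0,0],"fingers":0},{"xyz":[0,0,0],"rot":[0,0,0],"fingers":0},{"xyz":[0,0,0],"rot":[0,0,0],"fingers":0},{"xyz":[0,0,0],"rot":[0,0,0],"fingers":0},{"xyz":[0,0,0],"rot":[0,0,0],"fingers":0},{"xyz":[0,0,0],"rot":[0,0,0],"fingers":0}]'
```

```text
time: 5.25
ee_pos: [423.1, -143.2, 1.9]
eef_rot: [-0.0, 0.61, 0.792, -0.0]
force: [0.5, -1.3, 0.5]
gripper_width: 1.003
time: 6.5
ee_pos: [423.4, -143.5, 2.6]
eef_rot: [0.0, 0.61, 0.792, -0.0]
force: [-2.5, -0.8, 8.1]
gripper_width: 0.261
```

Run:
```python
from h import *
b=snap('scene','pics/x4.png')
cv2.imwrite('pics/g3.png',cv2.resize(cv2.convertScaleAbs(b['pixels'][150:260,140:290,::-1],alpha=1.6),None,fx=5,fy=5,interpolation=cv2.INTER_CUBIC))
```

```text
(no output)
```

View pics/g3.png

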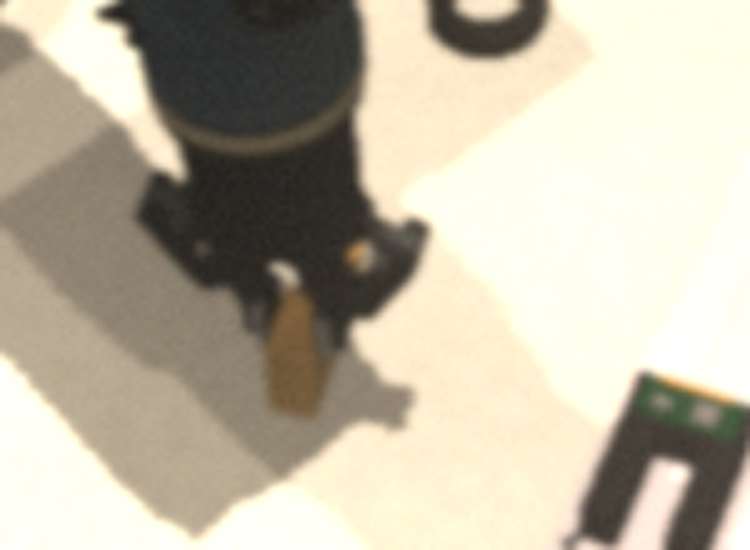

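The stick is gripped. The tips sit about 28 mm above the bench, so the reported z reads roughly 28 mm low. Next I'll lift and go behind the carrier.

```bash
python3 -m pendant '[{"xyz":[0,0,0.03],"rot":[0,0,0],"fingers":0},{"xyz":[0,0,0.08],"rot":[0,0,0],"fingers":0},{"xyz":[0.05,-0.03,0.12],"rot":[0,0,-0.02],"fingers":0},{"xyz":[0.12,-0.07,0.12],"rot":[0,0,-0.04],"fingers":0},{"xyz":[0.2,-0.11,0.12],"rot":[0,0,-0.053],"fingers":0},{"xyz":[0.28,-0.16,0.12],"rot":[0,0,-0.053],"fingers":0},{"xyz":[0.36,-0.2,0.12],"rot":[0,0,-0.053],"fingers":0},{"xyz":[0.396,-0.222,0.1],"rot":[0,0,-0.053],"fingers":0},{"xyz":[0.396,-0.222,0.05],"rot":[0,0,-0.053],"fingers":0},{"xyz":[0.396,-0.222,0.028],"rot":[0,0,-0.053],"fingers":0}]'
python3 - <<'E'
from h import *
T=snap('top','pics/x5.png');b=snap('scene','pics/x6.png')
A=cv2.resize(cv2.convertScaleAbs(T['pixels'][125:225,262:342,::-1],alpha=1.8),(400,500),interpolation=cv2.INTER_CUBIC)
B=cv2.resize(cv2.convertScaleAbs(b['pixels'][210:310,235:315,::-1],alpha=1.5),(400,500),interpolation=cv2.INTER_CUBIC)
cv2.imwrite('pics/l2.png',np.hstack([A,B]))
print(robot.get_state()['ee_pos'],robot.get_state()['force'])
E
```

```text
time: 7.8
ee_pos: [620.5, -254.0, 14.5]
eef_rot: [-0.001, 0.674, 0.739, -0.0]
force: [0.9, 0.6, -0.5]
gripper_width: 0.266
[ 620.50656762 -253.89095767   15.16248415] [-0.0746528  -0.43296713 -0.85020723]
```

View pics/l2.png

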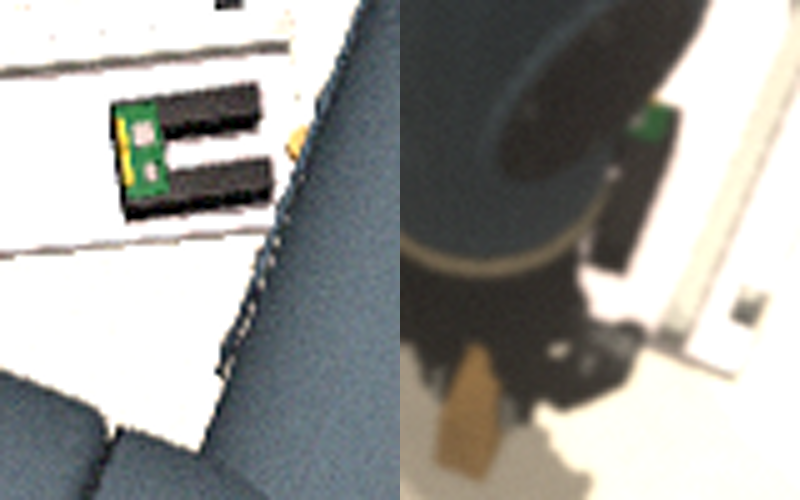

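```bash
sed -i '/^c=fit/i if 1:' /dev/null
python3 - <<'E'
from h import *
T=load('top')
c=np.array([609.155,-120.094,1.671])
def W(p,L):
    L=np.atleast_2d(np.array(L,float)); a,n=np.cos(p[2]),np.sin(p[2]); return np.c_[p[0]+a*L[:,0]-n*L[:,1],p[1]+n*L[:,0]+a*L[:,1],L[:,2]]
px=lambda p:((proj(T,p)-[262,125]+.4)*5).round(1).tolist()
print('slot z12 -y, z42 +y rear',px(W(c,[(-40,-11,12),(-40,11,42),(14,-11,12),(14,11,42),(-40,-30,42),(40,-30,42),(40,30,12)])))
s=np.array([621.7-.8,-254.5+.5,np.radians(95)])
th=np.radians(range(0,360,30))
print('head rim',px(W(s,[(75+9*np.cos(a),9*np.sin(a),28) for a in th])))
print('head c',px(W(s,[(75,0,28)])))
# edge points from picture
P=T['P'].astype(int); sub=P[148:160,316:328]
print((sub[:,:,0]-sub[:,:,2]))
E
```

```text
slot z12 -y, z42 +y rear [[262.9, 130.2], [274.9, 153.6], [163.6, 143.1], [172.6, 166.9], [263.1, 79.4], [112.6, 99.0], [126.3, 222.4]]
head rim [[288.7, 139.8], [292.1, 147.6], [299.2, 152.9], [307.9, 154.0], [316.1, 150.9], [321.4, 144.2], [322.4, 135.8], [318.9, 128.0], [311.9, 122.8], [303.1, 121.7], [295.0, 124.8], [289.7, 131.4]]
head c [[305.5, 137.8]]
[[ 24  24  24  23  22  12  31  30  18 -17  -9 -10]
 [ 22  22  23  23  22  15  30  30   2 -16  -3  -6]
 [ 22  23  24  21  26  51  73  42 -15 -12  -6  -4]
 [ 21  22  21  26  68  85  89  34 -22  -8  -6 -13]
 [ 22  24  22  31  97  96  81   9 -14  -8  -8 -10]
 [ 25  24  21  48 102  91  64 -18 -11   0  -9  -8]
 [ 22  24  23  47  96  94  19 -24  -5  -9 -12  -8]
 [ 24  24  22  32  76  91 -14 -15  -5  -6 -12  -9]
 [ 15  23  23  28  43  42 -23  -4  -7  -5  -8  -9]
 [ 13  23  21  22  29  -2 -18  -2  -7  -8 -12 -12]
 [ 14  26  23  24  16 -16 -17  -7  -9  -8  -8 -12]
 [ 13  24  25  24   4 -12  -5  -9  -8  -6  -5  -9]]sed: couldn't edit /dev/null: not a regular file
```

The head's left rim is at (287,144), just behind the slot mouth (upper edge 130, lower edge 157 at x≈265). It is about 1 mm low across and a little low in z. I'll correct both and enter the slot.

```bash
python3 -m pendant '[{"xyz":[0.003,0,0.006],"rot":[0,0,0],"fingers":0},{"xyz":[0.003,0.005,0.006],"rot":[0,0,0],"fingers":0},{"xyz":[0.001,0.02,0.006],"rot":[0,0,0],"fingers":0},{"xyz":[-0.0005,0.035,0.006],"rot":[0,0,0],"fingers":0},{"xyz":[-0.002,0.05,0.006],"rot":[0,0,0],"fingers":0},{"xyz":[-0.0035,0.065,0.006],"rot":[0,0,0],"fingers":0},{"xyz":[-0.005,0.08,0.006],"rot":[0,0,0],"fingers":0},{"xyz":[-0.0065,0.095,0.006],"rot":[0,0,0],"fingers":0},{"xyz":[-0.008,0.11,0.006],"rot":[0,0,0],"fingers":0},{"xyz":[-0.008,0.11,0.006],"rot":[0,0,0],"fingers":0}]'
python3 -c "
from h import *
print(robot.get_state()['force'],robot.get_state()['ee_pos'])
T=snap('top','pics/x7.png')
P=T['P'] if 'P' in T else T['pixels'];cv2.imwrite('pics/l3.png',cv2.resize(cv2.convertScaleAbs(P[125:225,262:362,::-1],alpha=1.8),(500,500),interpolation=cv2.INTER_CUBIC))"
```

```text
time: 9.15
ee_pos: [617.5, -198.7, 19.3]
eef_rot: [-0.0, 0.674, 0.739, 0.0]
force: [0.9, 1.0, -1.4]
gripper_width: 0.265
[ 0.87767001  0.97054248 -1.36233847] [ 617.4537376  -198.71251322   19.26979985]
```

View pics/l3.png

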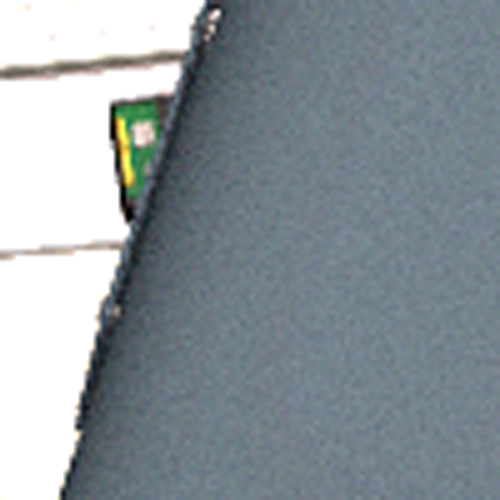

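The carrier is undisturbed (front edge at (110,100)–(130,220)) and there is no side force, so the head is in the slot. Next I'll bottom it and shift towards the fence.

```bash
python3 -m pendant '[{"xyz":[-0.0005,0.007,0],"rot":[0,0,0],"fingers":0},{"xyz":[-0.001,0.014,0],"rot":[0,0,0],"fingers":0},{"xyz":[-0.0015,0.021,0],"rot":[0,0,0],"fingers":0},{"xyz":[-0.002,0.028,0],"rot":[0,0,0],"fingers":0},{"xyz":[0.006,0.029,0],"rot":[0,0,0],"fingers":0},{"xyz":[0.014,0.03,0],"rot":[0,0,0],"fingers":0},{"xyz":[0.022,0.031,0],"rot":[0,0,0],"fingers":0},{"xyz":[0.03,0.032,0],"rot":[0,0,0],"fingers":0},{"xyz":[0.038,0.033,0],"rot":[0,0,0],"fingers":0},{"xyz":[0.042,0.033,0],"rot":[0,0,0],"fingers":0}]'
python3 -m pendant '[{"xyz":[0.001,0,0],"rot":[0,0,0],"fingers":0},{"xyz":[0.002,0,0],"rot":[0,0,0],"fingers":0},{"xyz":[0.003,0,0],"rot":[0,0,0],"fingers":0},{"xyz":[0.004,0,0],"rot":[0,0,0],"fingers":0},{"xyz":[0.004,0,0],"rot":[0,0,0],"fingers":0},{"xyz":[0.004,0,0],"rot":[0,0,0],"fingers":0},{"xyz":[0.004,0,0],"rot":[0,0,0],"fingers":0},{"xyz":[0.004,0,0],"rot":[0,0,0],"fingers":0},{"xyz":[0.004,0,0],"rot":[0,0,0],"fingers":0},{"xyz":[0.004,0,0],"rot":[0,0,0],"fingers":0}]'
```

```text
time: 10.45
ee_pos: [638.7, -182.7, 19.1]
eef_rot: [-0.0, 0.674, 0.739, 0.0]
force: [-2.8, 0.0, -0.3]
gripper_width: 0.26
time: 11.7
ee_pos: [640.4, -182.8, 19.2]
eef_rot: [0.0, 0.674, 0.739, -0.0]
force: [-2.9, -0.1, -1.7]
gripper_width: 0.266
```

```bash
python3 -m pendant '[{"xyz":[0.001,0,0],"rot":[0,0,0],"fingers":0},{"xyz":[0.002,0,0],"rot":[0,0,0],"fingers":0},{"xyz":[0.003,0,0],"rot":[0,0,0],"fingers":0},{"xyz":[0.004,0,0],"rot":[0,0,0],"fingers":0},{"xyz":[0.004,0,0],"rot":[0,0,0],"fingers":0},{"xyz":[0.004,0,0],"rot":[0,0,0],"fingers":0},{"xyz":[0.004,0,0],"rot":[0,0,0],"fingers":0},{"xyz":[0.004,0,0],"rot":[0,0,0],"fingers":0},{"xyz":[0.004,0,0],"rot":[0,0,0],"fingers":0},{"xyz":[0.004,0,0],"rot":[0,0,0],"fingers":0}]'
```

```text
time: 12.95
ee_pos: [642.5, -182.8, 19.2]
eef_rot: [0.0, 0.674, 0.739, -0.0]
force: [-1.9, 0.6, -2.4]
gripper_width: 0.263
```

```bash
python3 -m pendant '[{"xyz":[0.001,0,0],"rot":[0,0,0],"fingers":0},{"xyz":[0.002,0,0],"rot":[0,0,0],"fingers":0},{"xyz":[0.003,0,0],"rot":[0,0,0],"fingers":0},{"xyz":[0.003,0,0],"rot":[0,0,0],"fingers":0},{"xyz":[0.003,0,0],"rot":[0,0,0],"fingers":0},{"xyz":[0.003,0,0],"rot":[0,0,0],"fingers":0},{"xyz":[0.003,0,0],"rot":[0,0,0],"fingers":0},{"xyz":[0.003,0,0],"rot":[0,0,0],"fingers":0},{"xyz":[0.003,0,0],"rot":[0,0,0],"fingers":0},{"xyz":[0.003,0,0],"rot":[0,0,0],"fingers":0}]'; python3 -c "
from h import *
print(robot.get_state()['force'],robot.get_state()['wrist_torque'])"
```

```text
time: 14.2
ee_pos: [643.9, -182.8, 19.2]
eef_rot: [-0.0, 0.674, 0.739, 0.0]
force: [-2.6, 0.6, -2.0]
gripper_width: 0.263
[-2.6480422   0.56504559 -1.98501501] [0.09930464 0.62280856 0.20626776]
```

```bash
python3 -m pendant '[{"xyz":[0.0005,0,0],"rot":[0,0,0],"fingers":0},{"xyz":[0.001,0,0],"rot":[0,0,0],"fingers":0},{"xyz":[0.0015,0,0],"rot":[0,0,0],"fingers":0},{"xyz":[0.002,0,0],"rot":[0,0,0],"fingers":0},{"xyz":[0.0025,0,0],"rot":[0,0,0],"fingers":0},{"xyz":[0.003,0,0],"rot":[0,0,0],"fingers":0},{"xyz":[0.003,0,0],"rot":[0,0,0],"fingers":0},{"xyz":[0.003,0,0],"rot":[0,0,0],"fingers":0},{"xyz":[0.003,0,0],"rot":[0,0,0],"fingers":0},{"xyz":[0.003,0,0],"rot":[0,0,0],"fingers":0}]'; python3 -c "
from h import *
print(robot.get_state()['force'],robot.get_state()['wrist_torque'])"
```

```text
time: 15.45
ee_pos: [645.0, -182.8, 19.0]
eef_rot: [-0.0, 0.674, 0.739, -0.0]
force: [-6.3, -0.0, -2.5]
gripper_width: 0.261
[-6.31426578 -0.03967028 -2.54977757] [-0.18043894  1.4192886   0.41657618]
```

```bash
python3 -m pendant '[{"xyz":[0.0005,0,0],"rot":[0,0,0],"fingers":0},{"xyz":[0.001,0,0],"rot":[0,0,0],"fingers":0},{"xyz":[0.0015,0,0],"rot":[0,0,0],"fingers":0},{"xyz":[0.002,0,0],"rot":[0,0,0],"fingers":0},{"xyz":[0.0025,0,0],"rot":[0,0,0],"fingers":0},{"xyz":[0.0025,0,0],"rot":[0,0,0],"fingers":0},{"xyz":[0.0025,0,0],"rot":[0,0,0],"fingers":0},{"xyz":[0.0025,0,0],"rot":[0,0,0],"fingers":0},{"xyz":[0.0025,0,0],"rot":[0,0,0],"fingers":0},{"xyz":[0.0025,0,0],"rot":[0,0,0],"fingers":0}]'; python3 -c "
from h import *
print(robot.get_state()['force'],robot.get_state()['wrist_torque'])"
```

```text
time: 16.7
ee_pos: [645.6, -182.9, 18.8]
eef_rot: [-0.001, 0.674, 0.739, -0.001]
force: [-9.4, -0.6, -1.6]
gripper_width: 0.264
[-9.35962458 -0.62527004 -1.64259577] [-0.31140954  2.18617571  0.71945949]
```

Contact with the fence is at about 645 mm, and the stiffness is a soft 2.5–3 N/mm. I'll feed along it and trim the side force as I go.

```bash
python3 -m pendant '[{"xyz":[-0.0008,0.003,0],"rot":[0,0,0],"fingers":0},{"xyz":[-0.0015,0.01,0],"rot":[0,0,0],"fingers":0},{"xyz":[-0.0022,0.02,0],"rot":[0,0,0],"fingers":0},{"xyz":[-0.003,0.03,0],"rot":[0,0,0],"fingers":0},{"xyz":[-0.0037,0.04,0],"rot":[0,0,0],"fingers":0},{"xyz":[-0.0045,0.05,0],"rot":[0,0,0],"fingers":0},{"xyz":[-0.0053,0.06,0],"rot":[0,0,0],"fingers":0},{"xyz":[-0.006,0.07,0],"rot":[0,0,0],"fingers":0},{"xyz":[-0.0068,0.08,0],"rot":[0,0,0],"fingers":0},{"xyz":[-0.0068,0.08,0],"rot":[0,0,0],"fingers":0}]'; python3 -c "
from h import *
print(robot.get_state()['force'],robot.get_state()['wrist_torque'])"
```

```text
time: 17.95
ee_pos: [642.7, -144.0, 19.3]
eef_rot: [0.0, 0.674, 0.739, -0.001]
force: [-8.8, -8.7, 1.0]
gripper_width: 0.264
[-8.79804584 -8.68356355  0.99494146] [-1.88955447  1.98411941  0.68948847]
```

```bash
python3 -m pendant '[{"xyz":[-0.0008,0.005,0],"rot":[0,0,0],"fingers":0},{"xyz":[-0.0015,0.012,0],"rot":[0,0,0],"fingers":0},{"xyz":[-0.0022,0.02,0],"rot":[0,0,0],"fingers":0},{"xyz":[-0.003,0.03,0],"rot":[0,0,0],"fingers":0},{"xyz":[-0.0036,0.038,0],"rot":[0,0,0],"fingers":0},{"xyz":[-0.0044,0.048,0],"rot":[0,0,0],"fingers":0},{"xyz":[-0.0051,0.057,0],"rot":[0,0,0],"fingers":0},{"xyz":[-0.0058,0.066,0],"rot":[0,0,0],"fingers":0},{"xyz":[-0.0065,0.076,0],"rot":[0,0,0],"fingers":0},{"xyz":[-0.0065,0.076,0],"rot":[0,0,0],"fingers":0}]'; python3 -c "
from h import *
print(robot.get_state()['force'],robot.get_state()['wrist_torque'])"
```

```text
time: 19.2
ee_pos: [639.6, -105.8, 19.3]
eef_rot: [0.0, 0.674, 0.739, -0.001]
force: [-6.9, -6.5, 0.4]
gripper_width: 0.267
[-6.86829767 -6.54300147  0.35575523] [-1.59044655  1.69426008  0.53242518]
```

```bash
python3 -m pendant '[{"xyz":[-0.0002,0.005,0],"rot":[0,0,0],"fingers":0},{"xyz":[-0.0006,0.012,0],"rot":[0,0,0],"fingers":0},{"xyz":[-0.0012,0.02,0],"rot":[0,0,0],"fingers":0},{"xyz":[-0.0019,0.03,0],"rot":[0,0,0],"fingers":0},{"xyz":[-0.0025,0.038,0],"rot":[0,0,0],"fingers":0},{"xyz":[-0.0032,0.048,0],"rot":[0,0,0],"fingers":0},{"xyz":[-0.0039,0.057,0],"rot":[0,0,0],"fingers":0},{"xyz":[-0.0046,0.066,0],"rot":[0,0,0],"fingers":0},{"xyz":[-0.0053,0.076,0],"rot":[0,0,0],"fingers":0},{"xyz":[-0.0053,0.076,0],"rot":[0,0,0],"fingers":0}]'; python3 -c "
from h import *
print(robot.get_state()['force'],robot.get_state()['wrist_torque'])"
```

```text
time: 20.45
ee_pos: [636.9, -67.7, 19.3]
eef_rot: [0.0, 0.674, 0.739, -0.001]
force: [-6.8, -6.9, -0.3]
gripper_width: 0.264
[-6.84330962 -6.92118927 -0.33606141] [-1.53356802  1.67846092  0.56857228]
```

```bash
python3 -m pendant '[{"xyz":[-0.0001,0.005,0],"rot":[0,0,0],"fingers":0},{"xyz":[-0.0006,0.012,0],"rot":[0,0,0],"fingers":0},{"xyz":[-0.0011,0.02,0],"rot":[0,0,0],"fingers":0},{"xyz":[-0.0018,0.03,0],"rot":[0,0,0],"fingers":0},{"xyz":[-0.0024,0.038,0],"rot":[0,0,0],"fingers":0},{"xyz":[-0.0031,0.048,0],"rot":[0,0,0],"fingers":0},{"xyz":[-0.0038,0.057,0],"rot":[0,0,0],"fingers":0},{"xyz":[-0.0045,0.066,0],"rot":[0,0,0],"fingers":0},{"xyz":[-0.0052,0.076,0],"rot":[0,0,0],"fingers":0},{"xyz":[-0.0052,0.076,0],"rot":[0,0,0],"fingers":0}]'; python3 -c "
from h import *
print(robot.get_state()['force'],robot.get_state()['wrist_torque'])"
```

```text
time: 21.7
ee_pos: [634.2, -29.7, 19.3]
eef_rot: [0.0, 0.674, 0.739, -0.001]
force: [-7.7, -7.1, -0.2]
gripper_width: 0.263
[-7.73627897 -7.07041528 -0.21927796] [-1.6145463   1.85562734  0.59767166]
```

```bash
python3 -m pendant '[{"xyz":[-0.0003,0.005,0],"rot":[0,0,0],"fingers":0},{"xyz":[-0.0008,0.012,0],"rot":[0,0,0],"fingers":0},{"xyz":[-0.0014,0.02,0],"rot":[0,0,0],"fingers":0},{"xyz":[-0.0021,0.03,0],"rot":[0,0,0],"fingers":0},{"xyz":[-0.0027,0.038,0],"rot":[0,0,0],"fingers":0},{"xyz":[-0.0034,0.048,0],"rot":[0,0,0],"fingers":0},{"xyz":[-0.0041,0.057,0],"rot":[0,0,0],"fingers":0},{"xyz":[-0.0048,0.066,0],"rot":[0,0,0],"fingers":0},{"xyz":[-0.0055,0.076,0],"rot":[0,0,0],"fingers":0},{"xyz":[-0.0055,0.076,0],"rot":[0,0,0],"fingers":0}]'; python3 -c "
from h import *
print(robot.get_state()['force'],robot.get_state()['wrist_torque'])"
```

```text
time: 22.95
ee_pos: [631.5, 8.4, 19.2]
eef_rot: [0.0, 0.674, 0.739, -0.001]
force: [-6.4, -7.6, 0.3]
gripper_width: 0.267
[-6.36829981 -7.55889668  0.2824636 ] [-1.60211005  1.74908447  0.60437998]
```

```bash
python3 -m pendant '[{"xyz":[-0.0002,0.005,0],"rot":[0,0,0],"fingers":0},{"xyz":[-0.0007,0.012,0],"rot":[0,0,0],"fingers":0},{"xyz":[-0.0012,0.019,0],"rot":[0,0,0],"fingers":0},{"xyz":[-0.0017,0.026,0],"rot":[0,0,0],"fingers":0},{"xyz":[-0.0023,0.034,0],"rot":[0,0,0],"fingers":0},{"xyz":[-0.003,0.042,0],"rot":[0,0,0],"fingers":0},{"xyz":[-0.0035,0.05,0],"rot":[0,0,0],"fingers":0},{"xyz":[-0.0041,0.058,0],"rot":[0,0,0],"fingers":0},{"xyz":[-0.0043,0.061,0],"rot":[0,0,0],"fingers":0},{"xyz":[-0.0043,0.061,0],"rot":[0,0,0],"fingers":0}]'; python3 -c "
from h import *
print(robot.get_state()['force'],robot.get_state()['wrist_torque'])"
```

```text
time: 24.2
ee_pos: [629.4, 38.5, 19.3]
eef_rot: [0.0, 0.674, 0.739, -0.001]
force: [-6.7, -10.2, 1.3]
gripper_width: 0.264
[ -6.70678535 -10.15686128   1.25864602] [-2.06766926  1.75816689  0.61856037]
```

```bash
python3 -m pendant '[{"xyz":[0,0.0005,0],"rot":[0,0,0],"fingers":0},{"xyz":[-0.0001,0.001,0],"rot":[0,0,0],"fingers":0},{"xyz":[-0.0001,0.0015,0],"rot":[0,0,0],"fingers":0},{"xyz":[-0.0002,0.002,0],"rot":[0,0,0],"fingers":0},{"xyz":[-0.0002,0.0025,0],"rot":[0,0,0],"fingers":0},{"xyz":[-0.0002,0.003,0],"rot":[0,0,0],"fingers":0},{"xyz":[-0.0003,0.0035,0],"rot":[0,0,0],"fingers":0},{"xyz":[-0.0003,0.004,0],"rot":[0,0,0],"fingers":0},{"xyz":[-0.0003,0.004,0],"rot":[0,0,0],"fingers":0},{"xyz":[-0.0003,0.004,0],"rot":[0,0,0],"fingers":0}]'; python3 -c "
from h import *
print(robot.get_state()['force'],robot.get_state()['wrist_torque'])"
```

```text
time: 25.45
ee_pos: [629.2, 40.2, 19.3]
eef_rot: [0.001, 0.674, 0.739, -0.001]
force: [-7.4, -10.9, 2.5]
gripper_width: 0.265
[ -7.354998   -10.88419466   2.48635689] [-2.37384222  1.79859434  0.61019545]
```

```bash
python3 -m pendant '[{"xyz":[0,0.0008,0],"rot":[0,0,0],"fingers":0},{"xyz":[-0.0001,0.0016,0],"rot":[0,0,0],"fingers":0},{"xyz":[-0.0002,0.0024,0],"rot":[0,0,0],"fingers":0},{"xyz":[-0.0003,0.0032,0],"rot":[0,0,0],"fingers":0},{"xyz":[-0.0003,0.004,0],"rot":[0,0,0],"fingers":0},{"xyz":[-0.0004,0.0048,0],"rot":[0,0,0],"fingers":0},{"xyz":[-0.0004,0.005,0],"rot":[0,0,0],"fingers":0},{"xyz":[-0.0004,0.005,0],"rot":[0,0,0],"fingers":0},{"xyz":[-0.0004,0.005,0],"rot":[0,0,0],"fingers":0},{"xyz":[-0.0004,0.005,0],"rot":[0,0,0],"fingers":0}]'; python3 -c "
from h import *
print(robot.get_state()['force'],robot.get_state()['wrist_torque'])"
```

```text
time: 26.7
ee_pos: [629.1, 42.7, 19.3]
eef_rot: [0.001, 0.674, 0.739, -0.001]
force: [-6.6, -10.5, 2.1]
gripper_width: 0.263
[ -6.61919207 -10.49819422   2.08295783] [-2.36554704  1.79455298  0.62620255]
```

```bash
python3 -m pendant '[{"xyz":[0,0.001,0.001],"rot":[0,0,0],"fingers":0},{"xyz":[-0.0001,0.002,0.001],"rot":[0,0,0],"fingers":0},{"xyz":[-0.0003,0.0035,0.001],"rot":[0,0,0],"fingers":0},{"xyz":[-0.0004,0.005,0.001],"rot":[0,0,0],"fingers":0},{"xyz":[-0.0005,0.0065,0.001],"rot":[0,0,0],"fingers":0},{"xyz":[-0.0006,0.008,0.001],"rot":[0,0,0],"fingers":0},{"xyz":[-0.0007,0.009,0.001],"rot":[0,0,0],"fingers":0},{"xyz":[-0.0007,0.01,0.001],"rot":[0,0,0],"fingers":0},{"xyz":[-0.0007,0.01,0.001],"rot":[0,0,0],"fingers":0},{"xyz":[-0.0007,0.01,0.001],"rot":[0,0,0],"fingers":0}]'; python3 -c "
from h import *
print(robot.get_state()['force'],robot.get_state()['wrist_torque'])"
```

```text
time: 27.95
ee_pos: [628.6, 47.9, 19.6]
eef_rot: [0.0, 0.674, 0.739, -0.001]
force: [-7.1, -9.7, 0.4]
gripper_width: 0.266
[-7.06547968 -9.72391134  0.37134442] [-2.09715334  1.73570084  0.61632585]
```

```bash
python3 -m pendant '[{"xyz":[0,0.001,0],"rot":[0,0,0],"fingers":0},{"xyz":[-0.0001,0.002,0],"rot":[0,0,0],"fingers":0},{"xyz":[-0.0003,0.0035,0],"rot":[0,0,0],"fingers":0},{"xyz":[-0.0004,0.005,0],"rot":[0,0,0],"fingers":0},{"xyz":[-0.0005,0.0065,0],"rot":[0,0,0],"fingers":0},{"xyz":[-0.0006,0.008,0],"rot":[0,0,0],"fingers":0},{"xyz":[-0.0007,0.009,0],"rot":[0,0,0],"fingers":0},{"xyz":[-0.0007,0.01,0],"rot":[0,0,0],"fingers":0},{"xyz":[-0.0007,0.01,0],"rot":[0,0,0],"fingers":0},{"xyz":[-0.0007,0.01,0],"rot":[0,0,0],"fingers":0}]'; python3 -c "
from h import *
print(robot.get_state()['force'],robot.get_state()['wrist_torque'])"
```

```text
time: 29.2
ee_pos: [628.2, 52.9, 19.6]
eef_rot: [0.0, 0.674, 0.739, -0.001]
force: [-7.5, -8.9, 0.3]
gripper_width: 0.264
[-7.4526879  -8.8979261   0.29664107] [-2.16194661  1.73909717  0.65172995]
```

```bash
python3 -m pendant '[{"xyz":[0,0.001,0],"rot":[0,0,0],"fingers":0},{"xyz":[-0.0001,0.002,0],"rot":[0,0,0],"fingers":0},{"xyz":[-0.0003,0.0035,0],"rot":[0,0,0],"fingers":0},{"xyz":[-0.0004,0.005,0],"rot":[0,0,0],"fingers":0},{"xyz":[-0.0005,0.0065,0],"rot":[0,0,0],"fingers":0},{"xyz":[-0.0006,0.008,0],"rot":[0,0,0],"fingers":0},{"xyz":[-0.0007,0.009,0],"rot":[0,0,0],"fingers":0},{"xyz":[-0.0007,0.01,0],"rot":[0,0,0],"fingers":0},{"xyz":[-0.0007,0.01,0],"rot":[0,0,0],"fingers":0},{"xyz":[-0.0007,0.01,0],"rot":[0,0,0],"fingers":0}]'; python3 -c "
from h import *
print(robot.get_state()['force'],robot.get_state()['wrist_torque'])"
```

```text
time: 30.45
ee_pos: [627.9, 57.9, 19.6]
eef_rot: [0.0, 0.674, 0.739, -0.001]
force: [-7.1, -9.3, 1.0]
gripper_width: 0.267
[-7.09870234 -9.30674312  1.04084423] [-2.14579364  1.72161713  0.60417769]
```

```bash
python3 -m pendant '[{"xyz":[0,0.001,0],"rot":[0,0,0],"fingers":0},{"xyz":[-0.0001,0.002,0],"rot":[0,0,0],"fingers":0},{"xyz":[-0.0003,0.0035,0],"rot":[0,0,0],"fingers":0},{"xyz":[-0.0004,0.005,0],"rot":[0,0,0],"fingers":0},{"xyz":[-0.0005,0.0065,0],"rot":[0,0,0],"fingers":0},{"xyz":[-0.0006,0.008,0],"rot":[0,0,0],"fingers":0},{"xyz":[-0.0006,0.008,0],"rot":[0,0,0],"fingers":0},{"xyz":[-0.0006,0.008,0],"rot":[0,0,0],"fingers":0},{"xyz":[-0.0006,0.008,0],"rot":[0,0,0],"fingers":0},{"xyz":[-0.0006,0.008,0],"rot":[0,0,0],"fingers":0}]'; python3 -c "
from h import *
print(robot.get_state()['force'],robot.get_state()['wrist_torque'])"
```

```text
time: 31.7
ee_pos: [627.8, 60.9, 19.8]
eef_rot: [0.001, 0.674, 0.739, -0.002]
force: [-7.4, -16.5, 4.2]
gripper_width: 0.264
[ -7.43468735 -16.52776269   4.20941122] [-3.61878905  1.83398208  0.61646159]
```

```bash
python3 -m pendant '[{"xyz":[0,0.0002,0],"rot":[0,0,0],"fingers":0},{"xyz":[0,0.0004,0],"rot":[0,0,0],"fingers":0},{"xyz":[0,0.0006,0],"rot":[0,0,0],"fingers":0},{"xyz":[0,0.0008,0],"rot":[0,0,0],"fingers":0},{"xyz":[0,0.0008,0],"rot":[0,0,0],"fingers":0},{"xyz":[0,0.0008,0],"rot":[0,0,0],"fingers":0},{"xyz":[0,0.0008,0],"rot":[0,0,0],"fingers":0},{"xyz":[0,0.0008,0],"rot":[0,0,0],"fingers":0},{"xyz":[0,0.0008,0],"rot":[0,0,0],"fingers":0},{"xyz":[0,0.0008,0],"rot":[0,0,0],"fingers":0}]'; python3 -c "
from h import *
print(robot.get_state()['force'],robot.get_state()['wrist_torque'])"
```

```text
time: 32.95
ee_pos: [627.8, 60.9, 19.9]
eef_rot: [0.001, 0.674, 0.738, -0.002]
force: [-7.5, -19.3, 4.8]
gripper_width: 0.266
[ -7.54931643 -19.31847614   4.81505049] [-4.09254201  1.88971088  0.72229599]
```

The carrier is hard on the stop: +3 N with no motion. I'll relax, then draw the stick out.

```bash
python3 -m pendant '[{"xyz":[-0.001,-0.001,0],"rot":[0,0,0],"fingers":0},{"xyz":[-0.0025,-0.0025,0],"rot":[0,0,0],"fingers":0},{"xyz":[-0.004,-0.004,0],"rot":[0,0,0],"fingers":0},{"xyz":[-0.0055,-0.005,0],"rot":[0,0,0],"fingers":0},{"xyz":[-0.007,-0.006,0],"rot":[0,0,0],"fingers":0},{"xyz":[-0.0085,-0.007,0],"rot":[0,0,0],"fingers":0},{"xyz":[-0.009,-0.008,0],"rot":[0,0,0],"fingers":0},{"xyz":[-0.009,-0.01,0],"rot":[0,0,0],"fingers":0},{"xyz":[-0.009,-0.01,0],"rot":[0,0,0],"fingers":0},{"xyz":[-0.009,-0.01,0],"rot":[0,0,0],"fingers":0}]'; python3 -c "
from h import *
print(robot.get_state()['force'],robot.get_state()['wrist_torque'])"
```

```text
time: 34.2
ee_pos: [623.7, 58.7, 19.7]
eef_rot: [-0.0, 0.674, 0.739, 0.0]
force: [0.2, -0.6, -1.7]
gripper_width: 0.262
[ 0.22184719 -0.58809248 -1.72935118] [-0.03873875  0.02543607 -0.02137871]
```

```bash
python3 -m pendant '[{"xyz":[0.0005,-0.006,0],"rot":[0,0,0],"fingers":0},{"xyz":[0.0015,-0.02,0],"rot":[0,0,0],"fingers":0},{"xyz":[0.0026,-0.034,0],"rot":[0,0,0],"fingers":0},{"xyz":[0.0036,-0.048,0],"rot":[0,0,0],"fingers":0},{"xyz":[0.0047,-0.062,0],"rot":[0,0,0],"fingers":0},{"xyz":[0.0057,-0.076,0],"rot":[0,0,0],"fingers":0},{"xyz":[0.0068,-0.09,0],"rot":[0,0,0],"fingers":0},{"xyz":[0.0079,-0.104,0],"rot":[0,0,0],"fingers":0},{"xyz":[0.0089,-0.118,0],"rot":[0,0,0],"fingers":0},{"xyz":[0.0098,-0.13,0],"rot":[0,0,0],"fingers":0}]'; python3 -c "
from h import *
print(robot.get_state()['force'],robot.get_state()['wrist_torque'])"
```

```text
time: 35.45
ee_pos: [628.6, -6.9, 19.7]
eef_rot: [-0.0, 0.674, 0.739, 0.0]
force: [0.7, 0.0, -1.3]
gripper_width: 0.264
[ 0.69486789  0.02505086 -1.34752513] [ 0.04805355 -0.00543679 -0.04462974]
```

```bash
python3 -m pendant '[{"xyz":[0,-0.02,0.05],"rot":[0,0,0],"fingers":0},{"xyz":[0,-0.04,0.12],"rot":[0,0,0],"fingers":0},{"xyz":[-0.06,-0.08,0.14],"rot":[0,0,0],"fingers":0},{"xyz":[-0.14,-0.13,0.14],"rot":[0,0,0],"fingers":0},{"xyz":[-0.22,-0.18,0.14],"rot":[0,0,0],"fingers":0},{"xyz":[-0.3,-0.22,0.14],"rot":[0,0,0],"fingers":0},{"xyz":[-0.38,-0.26,0.14],"rot":[0,0,0],"fingers":0},{"xyz":[-0.41,-0.272,0.1],"rot":[0,0,0],"fingers":0},{"xyz":[-0.41,-0.272,0.05],"rot":[0,0,0],"fingers":0},{"xyz":[-0.41,-0.272,0.03],"rot":[0,0,0],"fingers":0}]'
python3 -m pendant '[{"xyz":[0,0,-0.02],"rot":[0,0,0],"fingers":0},{"xyz":[0,0,-0.04],"rot":[0,0,0],"fingers":0},{"xyz":[0,0,-0.052],"rot":[0,0,0],"fingers":0},{"xyz":[0,0,-0.058],"rot":[0,0,0],"fingers":0},{"xyz":[0,0,-0.06],"rot":[0,0,0],"fingers":0},{"xyz":[0,0,-0.062],"rot":[0,0,0],"fingers":0},{"xyz":[0,0,-0.062],"rot":[0,0,0],"fingers":0},{"xyz":[0,0,-0.062],"rot":[0,0,0],"fingers":0},{"xyz":[0,0,-0.062],"rot":[0,0,0],"fingers":0},{"xyz":[0,0,-0.062],"rot":[0,0,0],"fingers":0}]'; python3 -c "
from h import *
print(robot.get_state()['force'],robot.get_state()['wrist_torque'])"
```

```text
time: 36.7
ee_pos: [422.9, -142.4, 33.9]
eef_rot: [-0.0, 0.674, 0.739, -0.0]
force: [0.6, -0.8, -0.6]
gripper_width: 0.263
time: 37.95
ee_pos: [423.6, -142.4, 3.7]
eef_rot: [0.0, 0.674, 0.739, 0.0]
force: [-0.5, -0.8, -0.9]
gripper_width: 0.264
[-0.54112967 -0.77311862 -0.89460598] [ 0.0071474  -0.0057036   0.00686005]
```

```bash
python3 -m pendant '[{"xyz":[0,0,-0.0006],"rot":[0,0,0],"fingers":0},{"xyz":[0,0,-0.0012],"rot":[0,0,0],"fingers":0},{"xyz":[0,0,-0.0018],"rot":[0,0,0],"fingers":0},{"xyz":[0,0,-0.0024],"rot":[0,0,0],"fingers":0},{"xyz":[0,0,-0.003],"rot":[0,0,0],"fingers":0},{"xyz":[0,0,-0.003],"rot":[0,0,0],"fingers":0},{"xyz":[0,0,-0.003],"rot":[0,0,0],"fingers":0},{"xyz":[0,0,-0.003],"rot":[0,0,0],"fingers":0},{"xyz":[0,0,-0.003],"rot":[0,0,0],"fingers":0},{"xyz":[0,0,-0.003],"rot":[0,0,0],"fingers":0}]'; python3 -c "
from h import *
print(robot.get_state()['force'],robot.get_state()['wrist_torque'])"
```

```text
time: 39.2
ee_pos: [423.6, -142.5, 2.5]
eef_rot: [0.0, 0.674, 0.739, -0.0]
force: [-3.2, -0.3, 8.9]
gripper_width: 0.27
[-3.24772266 -0.34955076  8.93204203] [0.14198421 0.73247484 0.02842625]
```

```bash
python3 -m pendant '[{"xyz":[0,0,0.001],"rot":[0,0,0],"fingers":0},{"xyz":[0,0,0.001],"rot":[0,0,0],"fingers":0.45},{"xyz":[0,0,0.001],"rot":[0,0,0],"fingers":0.7},{"xyz":[0,0,0.001],"rot":[0,0,0],"fingers":1},{"xyz":[0,0,0.001],"rot":[0,0,0],"fingers":1},{"xyz":[0,0,0.001],"rot":[0,0,0],"fingers":1},{"xyz":[0,0,0.05],"rot":[0,0,0],"fingers":1},{"xyz":[0,0,0.15],"rot":[0,0,0],"fingers":1},{"xyz":[0,0,0.25],"rot":[0,0,0],"fingers":1},{"xyz":[0,0,0.3],"rot":[0,0,0],"fingers":1}]'
python3 -m pendant '[{"xyz":[-0.04,-0.1,0.02],"rot":[0,0,0],"fingers":1},{"xyz":[-0.08,-0.2,0.05],"rot":[0,0,0],"fingers":1},{"xyz":[-0.12,-0.3,0.05],"rot":[0,0,0],"fingers":1},{"xyz":[-0.16,-0.4,0.05],"rot":[0,0,0],"fingers":1},{"xyz":[-0.2,-0.45,0.05],"rot":[0,0,0],"fingers":1},{"xyz":[-0.22,-0.5,0.05],"rot":[0,0,0],"fingers":1},{"xyz":[-0.22,-0.5,0.05],"rot":[0,0,0],"fingers":1},{"xyz":[-0.22,-0.5,0.05],"rot":[0,0,0],"fingers":1},{"xyz":[-0.22,-0.5,0.05],"rot":[0,0,0],"fingers":1},{"xyz":[-0.22,-0.5,0.05],"rot":[0,0,0],"fingers":1}]'
python3 - <<'E'
from h import *
T=snap('top','pics/x8.png');S=snap('scene','pics/x9.png')
A=cv2.resize(cv2.convertScaleAbs(T['pixels'][115:245,172:332,::-1],alpha=1.7),(480,390),interpolation=cv2.INTER_CUBIC)
B=cv2.resize(cv2.convertScaleAbs(S['pixels'][135:265,180:340-53,::-1],alpha=1.5),(320,390),interpolation=cv2.INTER_CUBIC)
cv2.imwrite('pics/l4.png',np.hstack([A,B]))
E
```

```text
time: 40.45
ee_pos: [424.5, -142.7, 154.8]
eef_rot: [0.001, 0.674, 0.739, 0.001]
force: [1.2, 0.1, -0.6]
gripper_width: 0.999
time: 41.7
ee_pos: [314.0, -391.9, 177.3]
eef_rot: [0.0, 0.673, 0.739, -0.0]
force: [-0.4, 0.6, 0.4]
gripper_width: 1.002
```

View pics/l4.png

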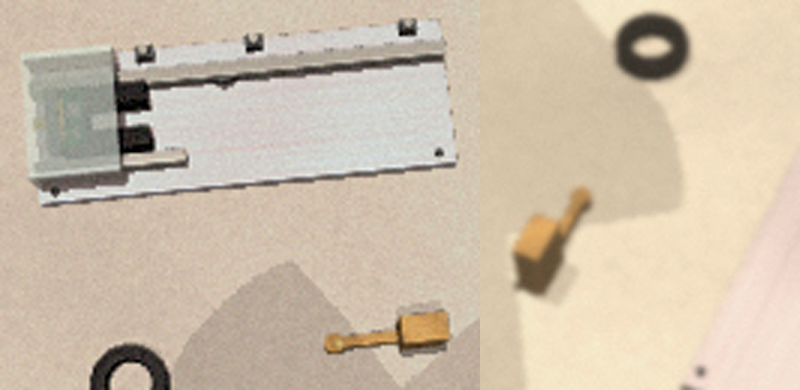

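```bash
python3 -c "
from station import robot
print(robot.get_state()['time'],robot.job_done())"
```

```text
the job is handed in; nothing more can be done
41.8 None
```

I handed the job in at about 42 s. The carrier is in the bay against the end stop, and the stick stands upright on the bench near where it started. No verdict was reported.

**What I did:** I picked up the stick by its handle and put the head in the slot. I pressed the carrier to the fence with about 9 N while it was still short of the leaf. I then fed it past the leaf and under the guard at 6–9 N of side force until it met the stop. There, an extra 0.4 mm of push added about 3 N with no movement. I relaxed the push until the readings fell to noise level, drew the stick out without load and set it down.

**Last checks:** The final top and scene pictures show the carrier straight between fence and keeper, the stick upright off the jig, and the gripper clear. The meter, mouse and screwdriver were outside the final picture crops, but the arm never went near them.

**What failed, disagreed or was not confirmed:**
- **First grasp:** It missed, because the reported tool height reads about 28 mm lower than the fingertips look in the camera. I regripped about 20 mm lower and took heights relative to the bench contact.
- **Feed force:** It was about 7 N at first and about 10 N late in the feed. At the stop the total push peaked near 19 N, which I put at about 10 N on the stop itself after friction.
- **Gap at the stop:** The guard hides it, so I did not measure it after drawing the stick out. I inferred that it stayed closed from the load-free withdrawal.

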